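# Unplug the charged battery and cover the charger bay

## Robot

A 6-joint arm with a two-finger parallel gripper is mounted at the origin on the work surface. World frame = base frame: x ahead of the robot, y to its left, z up, the work surface at z = 0. Lengths are in m, angles in rad, forces in N, time in s.
With the tool pointing down it reaches from about 0.3 to 0.875 m from the base axis. Payload 4.2 kg.
Tool frame: the origin (TCP) lies on the centre line of the jaws, within the pads' length; the fingertips stand 8 mm ahead of it and the grasp point (between the pads) lies 11 mm behind it; z points along the fingers, y is the line along which they close (so a half turn about z gives the same grasp; the last joint's range is limited). The gripper opens to 85 mm and grips with 20 to 120 N. Pads are 22 mm wide; open, the fingers measure 114 mm over their backs; the gripper's body (76 mm by 85 mm) begins 54 mm behind the grasp point. The pads swing forward as they close: fully open they stand 13 mm farther back than shut.
Start: joints at [1.286, 0.32, 1.565, -0, 1.257, -0.02], TCP at [0.15, 0.555, 0.239] pointing down, gripper open.
Joint ranges: [-3.11, 3.11], [-0.84, 2.01], [0.21, 2.61], [-1.34, 4.49], [0.05, 2.63], [-2.56, 2.56]. Speed limits (rad/s): [2.57, 2.57, 3.14, 3.14, 3.14, 3.14].

## Interface

Orientations are given as a 3x3 rotation matrix whose columns are the frame's x, y, z axes.
In Python, from station import ctrl gives the robot as it stands.
- The arm moves only by the tool carry_out, never from a script. Its argument "moves" is a list of rows, each a list of 2 entries, a list of its own where there are three numbers: the shift along the world's x, y, z in mm, then the turn about the world's z in rad. In form: [[[tx, ty, tz], yaw], ...]. A call has 1 to 5 rows; each row is the pose to reach, as a shift and turn from the pose commanded when the call began; what a row does not reach only later rows make up. A row lasts 1/10 s, in which the tool goes at most 50 mm and 8.59 degrees, less where a joint would pass 70% of its speed; a pose out of reach is approached as far as the arm can. A call with a gripper value outside its range is refused whole. "jaw" is the finger opening in mm, from 0 to 85.4, set as the call begins (left out, the last holds). The fingers move at their own pace and stop on an object; "squeeze" is the grip in N (left out, the last holds). Time passes only in rows, so rows that repeat a pose let the fingers close. It gives the time, the measured TCP pose, the force, the opening and the grip force at its end, in the units of the state.
- ctrl.state(): the state, without advancing time (a new reading comes with each control period).
- ctrl.camera(name): name is "side" or "top"; returns the picture (420x560x3 uint8, red, green, blue); there is no depth.
- ctrl.calibration(name): a dict with "vfov" (degrees; the focal length in pixels is half the picture's height over the tangent of half this angle, whatever the lens; pixels are square), "cx", "cy" (the principal point, pixels), "k1" (the pictures are not rectified: a ray, as slopes to the right and down, at radius r is drawn at 1 + k1 r^2 times it, then the intrinsics apply), "view" (4x4, takes a point from world to camera coordinates). Camera axes: x right, y down, z forward; pixel columns grow to the right and rows downward; lengths in m; the calibration is good to about 2 mm. A picture is of the moment at which its call begins. calibration takes no time and is no camera call.
- ctrl.close_job(): hands the job in; it is judged then, once.
Trained networks look in the newest picture that a camera, given by its name, has taken for a name from the list of things; names that differ only in an ending like _2 or _b are one class to them, and where a whole thing is asked for, a point or a joint stands for the part that bears it (a point fixed in the world has none). Each returns a list of dicts, best first, with "conf" (0 to 1); they miss things now and then, are a little off and sometimes report something else, mostly with a low value. They report only what shows in the picture. A call takes as long as a camera call.
- ctrl.search_frame(camera, name): "extent" ([left, top, right, bottom] in pixels, round what is visible of it).
- ctrl.regions_of(camera, name): "region" (420x560 bool, what is visible of it) and "extent" ([left, top, right, bottom] in pixels, round what is visible of it).
- ctrl.mark_of(camera, name): "pixel" ([column, row] in pixels: a listed point, or the origin of a listed thing).
The state is a dict: "t": time; "qpos": joint angles; "joint_vel": joint speeds; "joint_efforts": joint torques, N m; "eef_pos": TCP position; "orientation": TCP orientation; "ft_force": force on the tool from outside, world axes, zero at the start; "ft_torque": the same for the moment, N m; "finger_gap": finger opening in m; "grip_force": force on a finger pad.
Only numpy, scipy, OpenCV 4.12 (cv2) and the standard library are available. Lean on these libraries where they do the work, as an engineer would, in place of code of your own. Each camera call takes 0.05 s, during which the arm holds its last target. There are 200 camera calls.

## Task

Pull the battery pack out of its spring catches until it is completely clear of the charger's bay, and leave it lying flat on the charger's landing tray. Then set the flat cover plate (gently, not dropped) centred across the two side walls of the empty bay, square with the charger and handle up, so that no stray metal findings fall on the contacts. Leave the box of findings, the jar and the pliers where they are.

Things in the scene. Friction and masses are not known exactly. Their poses are not given: they have to be found in the camera images.
- charger: Grey bench charger, fixed, 283 mm long (x -138 to 145), 104 wide (y). Origin: on the table under the centre of the bay's mouth; x points into the bay, z up. The bay (x 0 to 75, open on top) is a socket whose side walls' lips overhang the pack's flange: the pack slides out only along -x. Behind it a flush back wall (x 75 to 102), then a black housing 48 high (x 102 to 145).
- bay_top (a point): Centre of the bay's open top, level with the flat tops of its side walls (charger x 42, y 0, height 34 mm): where the centre of the cover's underside belongs. Wall tops run x 18 to 75, from 26 to 52 mm either side of the middle.
- catch (a point): Middle of the bay at its two spring catches (charger x 8, y 0, height 17 mm): on either side a sprung slide with a steel roller holds a rib of the pack. Pulling the pack free takes about 10 to 18 N along -x over the first 10 mm, then only friction.
- tray_mid (a point): Centre of the floor of the landing tray in front of the bay (charger x -66, y 0, height 8 mm). Its floor runs x -132 to 0, level with the bay's floor; a rim 12 mm above the floor at the sides and the far front end stops the pack.
- pack: Black battery pack, 90 mm long (x), 0.45 kg, plugged into the bay at the start. Origin: centre of its underside; axes as the charger's. Flange 62 wide, 14 high; upper body 48 wide, flat top at 26. At its front end (-x, towards the tray) a pull tab stands on top: 8 thick (x -45 to -37), 44 wide (y), from 26 to 46 above the underside. It can be hooked from behind and dragged, or pinched.
- pack_rear (a point): Middle of the bottom edge of the pack's rear end (pack x +45 mm). The pack is clear of the bay when this point's x in the charger's frame is below 0.
- cover: Flat cover plate, 76 (x) by 120 (y) by 6 mm thick, grey plastic like the charger, 0.16 kg, lying loose on the table beside the charger. Origin: centre of its underside; z up. On top at the centre a grey grip bar: 44 long (x), 14 thick (y), from 6 to 28 mm above the underside. Its long side (y) goes across the bay, along the charger's y.
- findings_box: Bystander: white open box, 120 x 120 x 32 mm, four compartments with beads and findings. Origin: centre of its underside.
- jar: Bystander: amber jar, 60 mm across, 75 mm high, white cap. Origin: centre of its underside.
- pliers: Bystander: pliers lying flat, about 150 mm long (x) by 56 mm, 12 mm high. Origin: on the table near the middle of the pliers.

How it is judged:
On the way:
1. The pack is pulled completely out of the bay onto the tray while the cover is still off the bay (x of pack_rear in the frame of charger below 0 m and x of pack in the frame of charger above -0.1 m and y of pack in the frame of charger between -0.03 and 0.03 m and height (world z) of pack between 0.004 and 0.013 m and angle between pack's own z axis and vertical below 0.1 rad and horizontal distance between cover and bay_top above 0.08 m), for 0.2 s.
At the end, for the whole second after the job is handed in: The pack lies flat and at rest on the landing tray's floor, its rear end outside the bay's mouth; the cover plate lies level and at rest on both side walls of the bay, its centre within 18 mm of the bay's centre and its long side within 0.2 rad of square across the bay (x of pack_rear in the frame of charger below 0 m and x of pack in the frame of charger above -0.1 m and y of pack in the frame of charger between -0.03 and 0.03 m and height (world z) of pack between 0.004 and 0.013 m and angle between pack's own z axis and vertical below 0.1 rad and linear speed of each of pack, cover below 0.02 m/s and horizontal distance between cover and bay_top below 0.018 m and angle between the y axis of cover and the y axis of charger, either way round below 0.2 rad and z of cover in the frame of bay_top between -0.004 and 0.004 m and angle between cover's own z axis and vertical below 0.06 rad); the robot touches nothing.
It fails at once if A bystander (findings box, jar or pliers) was moved more than 30 mm (distance of any of findings_box, jar, pliers from where it was at the start of the episode above 0.03 m).
It fails at once if The cover was dropped: it fell faster than 0.6 m/s (some 2 cm of free fall) with no finger on it (linear speed of cover above 0.6 m/s and contact force between the fingers and cover below 0.1 N).
It fails at once if The pack was tipped more than 0.6 rad (angle between pack's own z axis and vertical above 0.6 rad).
It also fails if it takes over 64 s, if anything falls off the work surface, if the arm or the gripper's body presses on something with over 40 N, if the wrist force passes 120 N, or if a joint passes its speed limit or range.

## Working session

There is one attempt and no reset: what is moved stays moved. The work goes in short steps, Python scripts to look and compute and a tool call to move; the robot and the scene stay as the last step left them, time stands still between calls to the robot, and variables do not carry over. Pictures are saved under pics/ and viewed, at most 10 in all, crops included, and the job is handed in when it is done.

Besides the shell and the picture viewer there is one more tool, called after "Emit:" as a command line: name --argument value ..., lists and objects as JSON in quotes. carry_out: Moves the arm, as the interface text tells. Its arguments: {"type":"object","properties":{"moves":{"type":"array"},"jaw":{"type":"number"},"squeeze":{"type":"number"}},"required":["moves"]}

```bash
mkdir -p pics; ls
cat > h.py <<'E'
import numpy as np, cv2
from station import ctrl
def ray(cam,px):
    c=ctrl.calibration(cam); f=210/np.tan(np.radians(c["vfov"])/2)
    d=np.array([(px[0]-c["cx"])/f,(px[1]-c["cy"])/f]); u=d.copy()
    for _ in range(30): u=d/(1+c["k1"]*(u@u))
    V=np.array(c["view"]); R,t=V[:3,:3],V[:3,3]
    return -R.T@t, R.T@np.array([u[0],u[1],1.])
def at_z(cam,px,z):
    o,d=ray(cam,px); return o+d*(z-o[2])/d[2]
def proj(cam,P):
    c=ctrl.calibration(cam); f=210/np.tan(np.radians(c["vfov"])/2)
    V=np.array(c["view"]); p=V[:3,:3]@np.asarray(P,float)+V[:3,3]; u=p[:2]/p[2]
    return u*(1+c["k1"]*(u@u))*f+np.array([c["cx"],c["cy"]])
def save(cam,name):
    im=ctrl.camera(cam); cv2.imwrite("pics/"+name,im[:,:,::-1]); return im
E
python3 - <<'E'
from h import *
a=save("top","t0.png"); b=save("side","s0.png")
cv2.imwrite("pics/c.png",cv2.resize(a,None,fx=1.4,fy=1.4,interpolation=cv2.INTER_CUBIC)[:,:,::-1])
for cam in("top","side"):
    o,_=ray(cam,(280,210)); print(cam,o.round(3))
    for n in("charger","bay_top","catch","tray_mid","pack","pack_rear","cover","findings_box","jar","pliers"):
        z={"bay_top":.034,"catch":.017,"tray_mid":.008,"pack":.008,"pack_rear":.008}.get(n,0)
        for r in ctrl.mark_of(cam,n)[:2]:
            print(cam,n,np.round(r["pixel"],1),round(r["conf"],2),at_z(cam,r["pixel"],z).round(4))
print(ctrl.state()["eef_pos"],ctrl.state()["orientation"],ctrl.state()["t"])
E
```

```text
pics
top [0.548 0.014 1.057]
top charger [291.2 229.2] 0.9 [ 0.5941 -0.0309  0.    ]
top bay_top [291.6 208.5] 0.58 [ 0.6396 -0.0293  0.034 ]
top catch [290.6 222.5] 0.83 [ 0.6088 -0.0284  0.017 ]
top tray_mid [297.9 257.7] 0.59 [ 0.5283 -0.0476  0.008 ]
top pack [289.5 214.8] 0.91 [ 0.6271 -0.0258  0.008 ]
top pack_rear [290.4 193.6] 0.91 [ 0.6768 -0.0268  0.008 ]
top cover [390.6 174.1] 0.74 [ 0.7318 -0.2661  0.    ]
top cover [393.9 248.8] 0.73 [ 0.5536 -0.2751  0.    ]
top findings_box [154.6 283.9] 0.76 [0.4577 0.2847 0.    ]
top jar [390.6 171.1] 0.84 [ 0.7391 -0.2662  0.    ]
top pliers [151.4 161.1] 0.63 [0.7472 0.3055 0.    ]
top pliers [390.4 251.7] 0.3 [ 0.5466 -0.2667  0.    ]
side [0.393 0.721 0.847]
side charger [285.1 214.3] 0.86 [ 0.6061 -0.0333  0.    ]
side charger [263.  148.1] 0.43 [ 0.7403 -0.2732 -0.    ]
side bay_top [271.  202.7] 0.97 [ 0.6422 -0.0319  0.034 ]
side catch [284.9 209.1] 0.73 [ 0.6071 -0.0353  0.017 ]
side tray_mid [314.7 217.7] 0.67 [ 0.5293 -0.0345  0.008 ]
side pack [276.6 211.5] 0.94 [ 0.6275 -0.0298  0.008 ]
side pack [288.1 213.9] 0.16 [ 0.5971 -0.0295  0.008 ]
side pack_rear [263.  205.5] 0.94 [ 0.6672 -0.041   0.008 ]
side cover [325.2 160.1] 0.77 [ 0.5515 -0.2679  0.    ]
side cover [273.7 210.1] 0.33 [ 0.6383 -0.0398  0.    ]
side findings_box [312.2 339.1] 0.64 [0.4606 0.2855 0.    ]
side jar [265.4 147.5] 0.57 [ 0.7343 -0.2777  0.    ]
side jar [272.1 201.6] 0.49 [ 0.651 -0.068  0.   ]
side pliers [180.7 311.4] 0.6 [0.746  0.2979 0.    ]
[0.15048579 0.55498136 0.23932373] [[-9.65140415e-01  2.61732648e-01 -7.94541456e-06]
 [ 2.61732646e-01  9.65140412e-01  8.09258431e-05]
 [ 2.88493758e-05  7.60252274e-05 -9.99999997e-01]] 1.1
```

View pics/c.png

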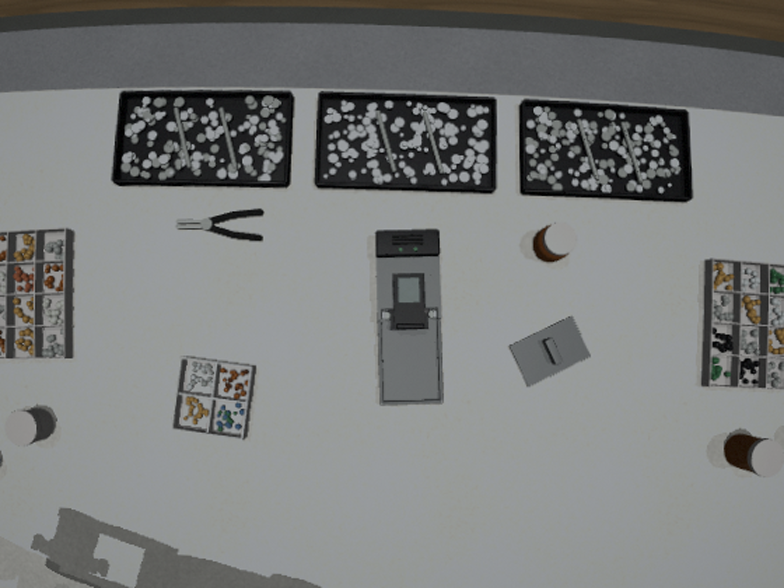

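View pics/s0.png

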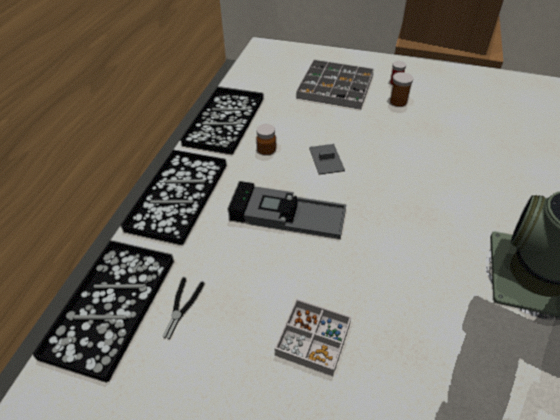

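The top view shows the charger upright, about (376–442, 230–404) in the 1.4x picture, with the pack's tab at about (410,322). The cover lies rotated at (550,350), the jar at (550,242), and the pliers and findings box are on the left. Next I'll fit the poses of the charger and cover to their masks.

```bash
cat > fit.py <<'E'
from h import *
from scipy.optimize import minimize
def box(x0,x1,y0,y1,z0,z1): return np.array([[x,y,z] for x in(x0,x1) for y in(y0,y1) for z in(z0,z1)])/1000
CH=[box(-138,0,-52,52,0,20),box(0,102,-52,52,0,34),box(102,145,-52,52,0,48)]
CO=[box(-38,38,-60,60,0,6),box(-22,22,-7,7,6,28)]
PK=[box(-45,45,-31,31,0,14),box(-45,45,-24,24,0,26),box(-45,-37,-22,22,26,46)]
S=4
def sil(cam,boxes,p,z=0):
    c,s=np.cos(p[2]),np.sin(p[2]); R=np.array([[c,-s,0],[s,c,0],[0,0,1]])
    m=np.zeros((420*S,560*S),np.uint8)
    for b in boxes:
        q=np.array([proj(cam,R@v+[p[0],p[1],z]) for v in b])*S+S/2
        cv2.fillConvexPoly(m,cv2.convexHull(q.astype(np.float32)).astype(np.int32),1)
    return m>0
def fit(boxes,masks,p0,z=0):
    M={k:cv2.resize(v.astype(np.uint8),None,fx=S,fy=S,interpolation=cv2.INTER_NEAREST)>0 for k,v in masks.items()}
    def cost(p): return sum((sil(k,boxes,p,z)^m).sum()/m.sum() for k,m in M.items())
    best=None
    for dy in(-.1,0,.1):
        q=np.array(p0)+[0,0,dy]
        r=minimize(cost,q,method="Nelder-Mead",options=dict(initial_simplex=[q,q+[.008,0,0],q+[0,.008,0],q+[0,0,.06]],xatol=1e-4,fatol=1e-4))
        if best is None or r.fun<best.fun: best=r
    return best.x.round(4),round(best.fun,3)
def mask(cam,name,near):
    L=ctrl.regions_of(cam,name)
    for r in L:
        e=r["extent"]
        if e[0]-8<near[0]<e[2]+8 and e[1]-8<near[1]<e[3]+8: print(cam,name,np.round(e,0),round(r["conf"],2),r["region"].sum()); return r["region"]
E
python3 - <<'E'
from fit import *
for n,bx,p0 in(("charger",CH,[.6,-.033,-.05]),("cover",CO,[.552,-.27,.3])):
    ms={c:mask(c,n,proj(c,[p0[0],p0[1],.01])) for c in("top","side")}
    ms={c:m for c,m in ms.items() if m is not None}
    for k in list(ms): print(n,k,*fit(bx,{k:ms[k]},p0))
    print(n,"both",*fit(bx,ms,p0))
im=cv2.imread("pics/t0.png"); cv2.imwrite("pics/z.png",np.hstack([cv2.resize(im[150:300,240:340],None,fx=4,fy=4,interpolation=cv2.INTER_CUBIC),cv2.resize(im[150:300,350:450],None,fx=4,fy=4,interpolation=cv2.INTER_CUBIC)]))
E
```

```text
top charger [269. 164. 319. 290.] 0.86 4496
side charger [225. 180. 348. 237.] 0.96 3508Traceback (most recent call last):
  File "<stdin>", line 5, in <module>
  File "fit.py", line 21, in fit
    r=minimize(cost,q,method="Nelder-Mead",options=dict(initial_simplex=[q,q+[.008,0,0],q+[0,.008,0],q+[0,0,.06]],xatol=1e-4,fatol=1e-4))
    res = _minimize_neldermead(fun, x0, args, callback, bounds=bounds,
                               **options)
    fxr = func(xr)
    fx = function(np.copy(x), *(wrapper_args + args))
  File "fit.py", line 17, in cost
    def cost(p): return sum((sil(k,boxes,p,z)^m).sum()/m.sum() for k,m in M.items())
                        ~~~^^^^^^^^^^^^^^^^^^^^^^^^^^^^^^^^^^^^^^^^^^^^^^^^^^^^^^^^^
  File "fit.py", line 17, in <genexpr>
    def cost(p): return sum((sil(k,boxes,p,z)^m).sum()/m.sum() for k,m in M.items())
                             ~~~^^^^^^^^^^^^^
  File "fit.py", line 12, in sil
    q=np.array([proj(cam,R@v+[p[0],p[1],z]) for v in b])*S+S/2
                ~~~~^^^^^^^^^^^^^^^^^^^^^^^
  File "h.py", line 12, in proj
    c=ctrl.calibration(cam); f=210/np.tan(np.radians(c["vfov"])/2)
ValueError: time passes only in moves, steps and waits
```

```bash
sed -i 's/^def ray/from functools import lru_cache\n_cal=lru_cache(None)(ctrl.calibration)\ndef ray/; s/c=ctrl.calibration(cam)/c=_cal(cam)/' h.py
python3 - <<'E'
from fit import *
for n,bx,p0 in(("charger",CH,[.6,-.033,-.05]),("cover",CO,[.552,-.27,.3])):
    ms={c:mask(c,n,proj(c,[p0[0],p0[1],.01])) for c in("top","side")}
    ms={c:m for c,m in ms.items() if m is not None}
    if n=="charger":
        for c in ms:
            m=mask(c,"pack",proj(c,[.62,-.03,.02]))
            if m is not None: ms[c]=ms[c]|m
            ms[c]=cv2.morphologyEx(ms[c].astype(np.uint8),cv2.MORPH_CLOSE,np.ones((5,5)))>0
    for k in list(ms): print(n,k,*fit(bx,{k:ms[k]},p0))
    print(n,"both",*fit(bx,ms,p0))
im=cv2.imread("pics/t0.png"); cv2.imwrite("pics/z.png",np.hstack([cv2.resize(im[150:300,240:340],None,fx=4,fy=4,interpolation=cv2.INTER_CUBIC),cv2.resize(im[150:300,350:450],None,fx=4,fy=4,interpolation=cv2.INTER_CUBIC)]))
E
```

```text
top charger [269. 164. 319. 290.] 0.86 4496
side charger [225. 180. 348. 237.] 0.96 3508
top pack [274. 195. 304. 238.] 0.86 967
side pack [257. 196. 301. 220.] 0.95 637
charger top [ 0.5944 -0.0313  0.0546] 0.048
charger side [ 0.5963 -0.0323  0.0556] 0.051
charger both [ 0.5955 -0.0316  0.0519] 0.103
top cover [363. 224. 420. 276.] 0.93 1654
side cover [310. 144. 344. 172.] 0.89 778
cover top [ 0.5504 -0.2702  0.4636] 0.036
cover side [ 0.551  -0.2721  0.4669] 0.038
cover both [ 0.5506 -0.2713  0.4716] 0.083
```

View pics/z.png

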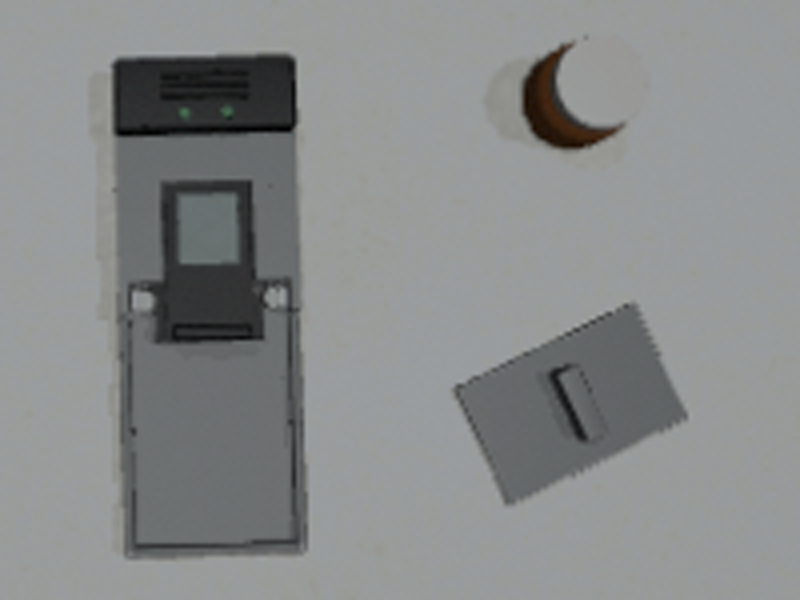

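The charger is at about (0.5955, −0.0316) with yaw 0.053. The cover is at about (0.5506, −0.2713) with yaw 0.468. I'll pinch the tab at about (0.5845, −0.032).

Emit:
carry_out --moves '[[[30, -40, 0], -0.08], [[60, -80, 0], -0.17], [[90, -120, 0], -0.25], [[120, -160, 0], -0.34], [[145, -196, 0], -0.42]]' --jaw 40 --squeeze 80

```text
t: 2.0
eef_pos: [0.2965, 0.3571, 0.2395]
orientation: [[-0.772, 0.635, 0.001], [0.635, 0.772, 0.0], [-0.0, 0.001, -1.0]]
ft_force: [0.4, 0.4, 0.0]
finger_gap: 0.0401
grip_force: 0.0
```

Emit:
carry_out --moves '[[[30, -40, 0], -0.08], [[60, -80, 0], -0.17], [[90, -120, 0], -0.25], [[120, -160, 0], -0.34], [[145, -196, 0], -0.42]]'

```text
t: 2.5
eef_pos: [0.4417, 0.1609, 0.2396]
orientation: [[-0.446, 0.895, 0.001], [0.895, 0.446, 0.0], [-0.0, 0.001, -1.0]]
ft_force: [0.1, -0.2, -0.4]
finger_gap: 0.0398
grip_force: 0.0
```

Emit:
carry_out --moves '[[[30, -40, -20], -0.08], [[60, -80, -40], -0.17], [[90, -120, -60], -0.25], [[120, -160, -80], -0.34], [[144, -195, -100], -0.413]]'

```text
t: 3.0
eef_pos: [0.5794, -0.0247, 0.144]
orientation: [[-0.049, 0.999, 0.001], [0.999, 0.049, 0.0], [0.0, 0.001, -1.0]]
ft_force: [0.3, 0.3, 0.2]
finger_gap: 0.04
grip_force: 0.0
```

Emit:
carry_out --moves '[[[0, 0, -30], 0], [[0, 0, -60], 0], [[0, 0, -80], 0], [[0, 0, -92], 0], [[0, 0, -92], 0]]'

```text
t: 3.5
eef_pos: [0.5771, -0.0228, 0.051]
orientation: [[-0.053, 0.999, -0.003], [0.999, 0.053, 0.0], [0.0, -0.003, -1.0]]
ft_force: [0.2, -0.2, -0.2]
finger_gap: 0.0403
grip_force: 0.0
```

Run:
```python
from h import *
s=ctrl.state(); print(s["eef_pos"],s["ft_force"])
a=save("side","s1.png"); b=save("top","t1.png")
f=lambda im:cv2.resize(im,None,fx=4,fy=4,interpolation=cv2.INTER_CUBIC)
cv2.imwrite("pics/z1.png",np.hstack([f(a[130:280,210:310]),f(b[150:300,240:340])])[:,:,::-1])
```

```text
[ 0.57713768 -0.02275927  0.05096456] [ 0.24336577 -0.16636215 -0.23527023]
```

View pics/z1.png

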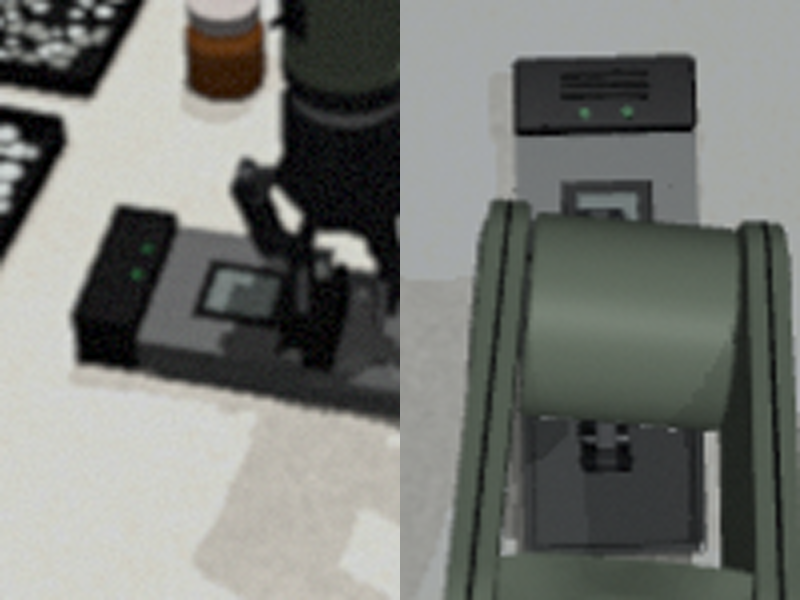

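The side view shows the jaws straddling the tab at about (320,300) in the crop. The TCP is about (−7, +9) mm off the target because a row was clipped, so I'll correct that, lower slightly and close.

Emit:
carry_out --moves '[[[7, -9, 0], 0], [[7, -9, -4], 0], [[7, -9, -4], 0]]'

```text
t: 3.9
eef_pos: [0.5854, -0.0322, 0.0487]
orientation: [[-0.052, 0.999, 0.001], [0.999, 0.052, -0.0], [-0.0, 0.001, -1.0]]
ft_force: [0.3, 0.8, 0.3]
finger_gap: 0.0399
grip_force: 0.0
```

Emit:
carry_out --moves '[[[0, 0, 0], 0], [[0, 0, 0], 0], [[0, 0, 0], 0], [[0, 0, 0], 0], [[0, 0, 0], 0]]' --jaw 0 --squeeze 80

```text
t: 4.4
eef_pos: [0.5855, -0.0318, 0.0488]
orientation: [[-0.053, 0.999, 0.001], [0.999, 0.053, -0.0], [-0.0, 0.001, -1.0]]
ft_force: [0.4, -0.1, 3.0]
finger_gap: 0.0052
grip_force: 80.0
```

Emit:
carry_out --moves '[[[-4, 0, 0], 0], [[-8, 0, 0], 0], [[-12, -1, 0], 0], [[-16, -1, 0], 0], [[-20, -1, 0], 0]]'

```text
t: 4.9
eef_pos: [0.5659, -0.0329, 0.0488]
orientation: [[-0.053, 0.999, 0.003], [0.999, 0.053, -0.0], [-0.0, 0.003, -1.0]]
ft_force: [4.5, 0.4, 0.9]
finger_gap: 0.0058
grip_force: 80.1
```

Gap held at 80 N and the force has dropped to friction level, so the pack seems to be following. I'll keep pulling.

Emit:
carry_out --moves '[[[-8, 0, 0], 0], [[-16, -1, 0], 0], [[-24, -1, 0], 0], [[-32, -2, 0], 0], [[-40, -2, 0], 0]]'

```text
t: 5.4
eef_pos: [0.525, -0.0351, 0.0488]
orientation: [[-0.053, 0.999, 0.002], [0.999, 0.053, -0.0], [-0.0, 0.002, -1.0]]
ft_force: [4.4, -0.4, 2.3]
finger_gap: 0.0056
grip_force: 80.2
```

Emit:
carry_out --moves '[[[-8, 0, 0], 0], [[-16, -1, 0], 0], [[-24, -1, 0], 0], [[-32, -2, 0], 0], [[-32, -2, 0], 0]]'

```text
t: 5.9
eef_pos: [0.4917, -0.037, 0.0488]
orientation: [[-0.053, 0.999, -0.001], [0.999, 0.053, -0.0], [-0.0, -0.001, -1.0]]
ft_force: [1.5, -0.5, 6.5]
finger_gap: 0.0058
grip_force: 80.8
```

Run:
```python
from h import *
s=ctrl.state(); print(s["eef_pos"],s["ft_force"],s["finger_gap"])
a=save("side","s2.png")
c,sn=np.cos(.053),np.sin(.053)
for n in("pack","pack_rear"):
    for r in ctrl.mark_of("side",n)[:2]:
        p=at_z("side",r["pixel"],.008)[:2]-[.5955,-.0316]; print(n,r["pixel"],r["conf"],c*p[0]+sn*p[1],-sn*p[0]+c*p[1])
cv2.imwrite("pics/z2.png",cv2.resize(a[130:280,210:360],None,fx=4,fy=4,interpolation=cv2.INTER_CUBIC)[:,:,::-1])
```

```text
[ 0.49170774 -0.03699573  0.04878716] [ 1.47982384 -0.49365018  6.50634046] 0.00578527548245128
pack [312.8, 216.5] 0.72 -0.060842704200414495 -0.002386831796064988
pack_rear [294.7, 211.2] 0.87 -0.012699506596089547 -0.010671838629950466
pack_rear [272.2, 200.5] 0.31 0.0521620843542744 -0.035689198994048335
```

View pics/z2.png

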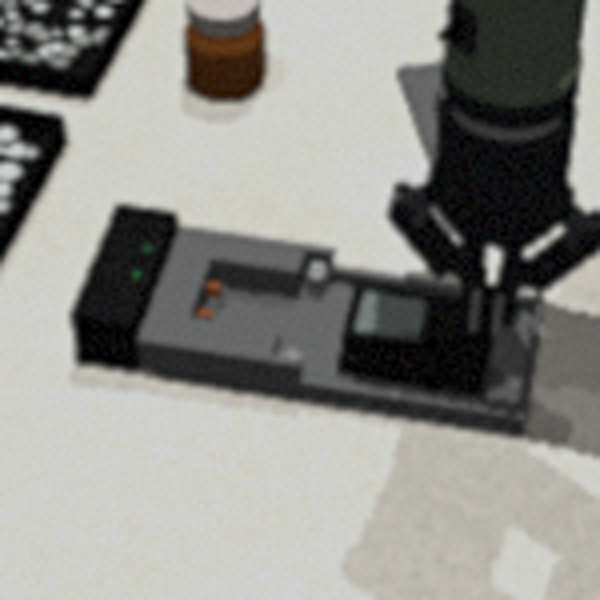

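The pack is out of the bay, at charger x ≈ −61 with its rear at about −13 mm. It lies on the tray, with the bay's orange contacts visible at about (210,300). Now I'll release it, lift and go to the cover.

Emit:
carry_out --moves '[[[0, 0, 0], 0], [[0, 0, 0], 0], [[0, 0, 0], 0], [[0, 0, 20], 0], [[0, 0, 60], 0]]' --jaw 35

```text
t: 6.55
eef_pos: [0.49, -0.0366, 0.1061]
orientation: [[-0.053, 0.999, -0.01], [0.999, 0.053, 0.001], [0.001, -0.009, -1.0]]
ft_force: [1.5, 0.5, -0.1]
finger_gap: 0.0351
grip_force: 0.0
```

Emit:
carry_out --moves '[[[0, 0, 40], -0.1], [[8, -35, 60], -0.23], [[17, -80, 60], -0.37], [[25, -120, 60], -0.5], [[30, -120, 60], -0.58]]'

```text
t: 7.05
eef_pos: [0.523, -0.1609, 0.1681]
orientation: [[0.51, 0.86, -0.001], [0.86, -0.51, -0.002], [-0.002, 0.0, -1.0]]
ft_force: [-0.6, 1.3, -0.5]
finger_gap: 0.0349
grip_force: 0.0
```

Emit:
carry_out --moves '[[[6, -28, 0], -0.14], [[12, -56, 0], -0.28], [[18, -84, 0], -0.42], [[29, -114, 0], -0.56], [[29, -114, 0], -0.575]]'

```text
t: 7.55
eef_pos: [0.5524, -0.274, 0.1674]
orientation: [[0.894, 0.448, -0.001], [0.448, -0.894, -0.001], [-0.001, 0.001, -1.0]]
ft_force: [1.1, 0.1, -0.8]
finger_gap: 0.035
grip_force: 0.0
```

Run:
```python
from fit import *
s=ctrl.state(); print(s["t"],s["eef_pos"],s["orientation"],s["ft_force"])
p0=[.5506,-.2713,.468]
for c in("side","top"):
    m=mask(c,"cover",proj(c,[p0[0],p0[1],.01]))
    if m is not None: print(c,m.sum(),*fit(CO,{c:m},p0))
```

```text
7.55 [ 0.55243783 -0.27395124  0.16740691] [[ 8.94266659e-01  4.47534152e-01 -5.70039370e-04]
 [ 4.47533530e-01 -8.94266638e-01 -9.59267088e-04]
 [-9.39071974e-04  6.02728843e-04 -9.99999377e-01]] [ 1.08918442  0.0596364  -0.82677925]
side cover [308. 146. 322. 164.] 0.43 151
side 151 [ 0.5995 -0.2934  0.2277] 3.893
top cover [366. 226. 419. 276.] 0.65 1594
top 1594 [ 0.5498 -0.2709  0.467 ] 0.05
```

Emit:
carry_out --moves '[[[-2, 3, -40], 0], [[-2, 3, -80], 0], [[-2, 3, -115], 0], [[-2, 3, -135], 0], [[-2, 3, -146], 0]]'

```text
t: 8.15
eef_pos: [0.5483, -0.2659, 0.0202]
orientation: [[0.891, 0.454, -0.004], [0.454, -0.891, 0.002], [-0.003, -0.004, -1.0]]
ft_force: [-0.6, 0.3, 1.1]
finger_gap: 0.035
grip_force: 0.0
```

Emit:
carry_out --moves '[[[0, 0, 0], 0], [[0, 0, 0], 0], [[0, 0, 0], 0], [[0, 0, 0], 0], [[0, 0, 0], 0]]' --jaw 0 --squeeze 50

```text
t: 8.65
eef_pos: [0.5503, -0.268, 0.0231]
orientation: [[0.892, 0.452, 0.001], [0.452, -0.892, -0.001], [0.001, 0.001, -1.0]]
ft_force: [0.6, -0.5, -2.4]
finger_gap: 0.0126
grip_force: 52.8
```

Emit:
carry_out --moves '[[[0, 0, 5], 0], [[0, 0, 20], 0], [[0, 0, 40], 0], [[0, 0, 60], 0], [[0, 0, 80], 0]]'

```text
t: 9.15
eef_pos: [0.55, -0.2679, 0.1036]
orientation: [[0.892, 0.452, 0.0], [0.452, -0.892, -0.0], [0.0, 0.0, -1.0]]
ft_force: [0.8, -1.6, -2.8]
finger_gap: 0.0128
grip_force: 52.8
```

Emit:
carry_out --moves '[[[7, 20, 0], -0.04], [[18, 50, 0], -0.1], [[29, 80, 0], -0.16], [[40, 110, 0], -0.22], [[51, 140, 0], -0.28]]'

```text
t: 9.65
eef_pos: [0.6014, -0.1267, 0.103]
orientation: [[0.983, 0.185, 0.001], [0.185, -0.983, -0.0], [0.001, 0.0, -1.0]]
ft_force: [-0.3, -0.2, -2.4]
finger_gap: 0.0127
grip_force: 52.9
```

Emit:
carry_out --moves '[[[11, 30, 0], -0.05], [[22, 60, 0], -0.1], [[30, 80, 0], -0.13], [[36, 98, 0], -0.136], [[36, 98, 0], -0.136]]'

```text
t: 10.15
eef_pos: [0.6378, -0.0276, 0.1028]
orientation: [[0.998, 0.055, 0.001], [0.055, -0.998, 0.001], [0.001, -0.001, -1.0]]
ft_force: [-0.2, 0.2, -2.1]
finger_gap: 0.0124
grip_force: 52.9
```

Run:
```python
from fit import *
s=ctrl.state(); print(s["t"],s["eef_pos"],s["orientation"],s["ft_force"],s["finger_gap"],s["grip_force"])
a=save("side","s3.png"); b=save("top","t3.png")
z=s["eef_pos"][2]-.0231
for c in("side","top"):
    m=mask(c,"cover",proj(c,[.6374,-.0294,z]))
    if m is not None: print(c,m.sum(),*fit(CO,{c:m},[.6374,-.0294,.053],z))
f=lambda im:cv2.resize(im,None,fx=4,fy=4,interpolation=cv2.INTER_CUBIC)
cv2.imwrite("pics/z3.png",np.hstack([f(a[120:270,210:310]),f(b[150:300,240:340])])[:,:,::-1])
```

```text
10.15 [ 0.63779319 -0.02758167  0.10278727] [[ 9.98464101e-01  5.53932159e-02  1.01536382e-03]
 [ 5.53926207e-02 -9.98464467e-01  6.05268261e-04]
 [ 1.04733245e-03 -5.48094967e-04 -9.99999301e-01]] [-0.20231672  0.1845871  -2.14165544] 0.012449913275966151 52.857316732406616
side cover [248. 175. 293. 212.] 0.71 921
side 921 [ 0.6366 -0.0285  0.0497] 0.302
top cover [273. 191. 319. 227.] 0.6 406
top 406 [ 0.6346 -0.0387  0.0751] 3.858
```

View pics/z3.png

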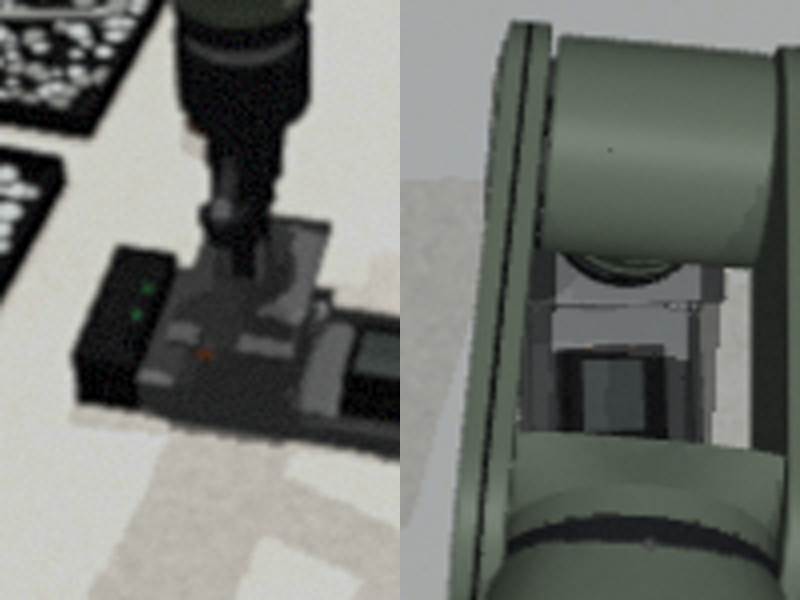

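The side view shows the cover held level and square over the bay at about (270,290) in the crop, within 2 mm of the target. Lowering gently.

Emit:
carry_out --moves '[[[0, -2, -12], 0], [[0, -2, -24], 0], [[0, -2, -34], 0], [[0, -2, -40], 0], [[0, -2, -42], 0]]'

```text
t: 10.85
eef_pos: [0.6364, -0.032, 0.0589]
orientation: [[0.999, 0.053, -0.002], [0.053, -0.999, 0.0], [-0.002, -0.0, -1.0]]
ft_force: [-0.2, -0.9, -1.4]
finger_gap: 0.0126
grip_force: 52.8
```

Emit:
carry_out --moves '[[[0, 0, -1], 0], [[0, 0, -2], 0], [[0, 0, -3], 0], [[0, 0, -4], 0], [[0, 0, -4], 0]]'

```text
t: 11.35
eef_pos: [0.6373, -0.0318, 0.0568]
orientation: [[0.999, 0.053, 0.001], [0.053, -0.999, -0.0], [0.001, 0.0, -1.0]]
ft_force: [-0.1, -0.4, -1.2]
finger_gap: 0.0123
grip_force: 53.0
```

Emit:
carry_out --moves '[[[0, 1, -1], 0], [[0, 1, -1], 0], [[0, 1, -2], 0], [[0, 1, -2], 0]]'

```text
t: 11.75
eef_pos: [0.6373, -0.0318, 0.0567]
orientation: [[0.999, 0.053, 0.002], [0.053, -0.999, -0.002], [0.001, 0.002, -1.0]]
ft_force: [-4.0, -2.0, 10.5]
finger_gap: 0.0124
grip_force: 54.4
```

Contact made (about 10 N). Releasing and retreating straight up.

Emit:
carry_out --moves '[[[0, 0, 1], 0], [[0, 0, 1], 0], [[0, 0, 1], 0], [[0, 0, 1], 0], [[0, 0, 1], 0]]' --jaw 35

```text
t: 12.25
eef_pos: [0.637, -0.0308, 0.0551]
orientation: [[0.999, 0.053, -0.0], [0.053, -0.999, -0.0], [-0.0, 0.0, -1.0]]
ft_force: [-0.3, -0.1, 0.2]
finger_gap: 0.0351
grip_force: 0.0
```

Emit:
carry_out --moves '[[[0, 0, 15], 0], [[0, 0, 40], 0], [[0, 0, 80], 0], [[0, 0, 120], 0], [[0, 0, 160], 0]]'

```text
t: 12.75
eef_pos: [0.6368, -0.0308, 0.2167]
orientation: [[0.999, 0.053, -0.001], [0.053, -0.999, 0.0], [-0.001, -0.0, -1.0]]
ft_force: [0.6, -0.4, -0.1]
finger_gap: 0.0352
grip_force: 0.0
```

Emit:
carry_out --moves '[[[-25, 40, 0], 0], [[-50, 80, 0], 0], [[-75, 120, 0], 0], [[-100, 160, 0], 0], [[-125, 200, 0], 0]]'

```text
t: 13.25
eef_pos: [0.5108, 0.1705, 0.2154]
orientation: [[0.999, 0.052, 0.0], [0.052, -0.999, 0.0], [0.0, -0.0, -1.0]]
ft_force: [-0.2, 0.8, 1.1]
finger_gap: 0.0348
grip_force: 0.0
```

Emit:
carry_out --moves '[[[-25, 40, 0], 0], [[-50, 80, 0], 0], [[-75, 120, 0], 0], [[-75, 120, 0], 0], [[-75, 120, 0], 0]]'

```text
t: 13.75
eef_pos: [0.4365, 0.2898, 0.2154]
orientation: [[0.998, 0.055, 0.0], [0.055, -0.998, -0.001], [0.0, 0.001, -1.0]]
ft_force: [-0.1, -1.1, 0.3]
finger_gap: 0.0352
grip_force: 0.0
```

Run:
```python
from fit import *
s=ctrl.state(); print(s["t"],s["eef_pos"],s["ft_force"])
a=save("side","s4.png"); b=save("top","t4.png")
for n,bx,p0,z in(("cover",CO,[.6374,-.0294,.053],.034),("pack",PK,[.5336,-.035,.053],.008)):
    for c in("top","side"):
        m=mask(c,n,proj(c,[p0[0],p0[1],z]))
        if m is not None: print(c,n,*fit(bx,{c:m},p0,z))
f=lambda im:cv2.resize(im,None,fx=4,fy=4,interpolation=cv2.INTER_CUBIC)
cv2.imwrite("pics/z4.png",np.hstack([f(a[130:280,250:350]),f(b[150:300,240:340])])[:,:,::-1])
```

```text
13.75 [0.43650648 0.28981976 0.21535425] [-0.08626226 -1.10129764  0.2907068 ]
top cover [269. 193. 320. 229.] 0.71 1789
top cover [ 0.6363 -0.0315  0.0581] 0.037
side cover [253. 182. 296. 221.] 0.92 1106
side cover [ 0.6365 -0.0329  0.0578] 0.036
top pack [275. 236. 308. 280.] 0.85 1122
top pack [ 0.5309 -0.0344  0.032 ] 0.04
side pack [293. 200. 317. 224.] 0.92 420
side pack [ 0.5414 -0.0366  0.1307] 1.122
```

View pics/z4.png

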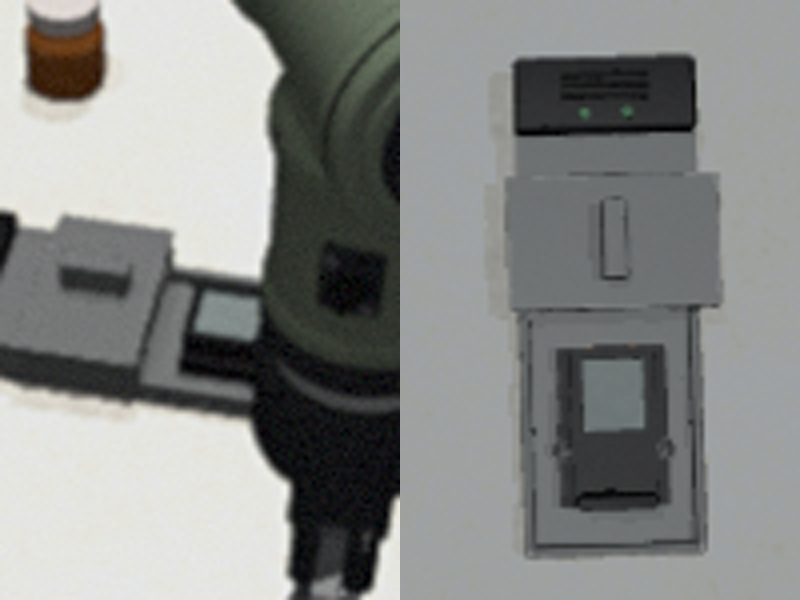

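The cover lies square across the bay, within about 3 mm of centre. The pack is flat on the tray, at charger x ≈ −65, clear of the mouth. The arm touches nothing, so I'm handing in.

```bash
python3 -c "
from station import ctrl
print(ctrl.close_job())"
```

```text
the job is handed in; nothing more can be done
None
```

The job is handed in, with no verdict returned: the pack lies flat on the landing tray clear of the bay, and the cover sits square across the side walls, about 3 mm off centre by the camera fits.

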